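Stroke the snap clips of a packed case shut

ROBOT

A 7-joint arm with a two-finger parallel gripper is mounted at the origin on the work surface. World frame = base frame: x ahead of the robot, y to its left, z up, the work surface at z = 0. Lengths are in m, angles in degrees, forces in N, time in s.
With the tool pointing down it reaches from about 0.425 to 0.875 m from the base axis. Payload 4.7 kg.
Tool frame: the origin (TCP) lies at the very end of the fingers, on their centre line; the grasp point (between the pads) lies 19 mm behind it; z points along the fingers, y is the direction in which the jaws open and shut (so a half turn about z gives the same grasp; the last joint's range is limited). The gripper opens to 87 mm and grips with 3 to 60 N. Pads are 19 mm wide; open, the fingers measure 117 mm over their backs; the gripper's body (75 mm by 190 mm) begins 51 mm behind the grasp point.
Start: joints at [72.657, 18.392, -4.016, 83.108, 1.295, 78.541, -3.26], TCP at [0.202, -0.618, 0.223] pointing down, gripper open.
Joint ranges: [-163.93, 163.93], [-17.29, 119.83], [-79.2, 71.16], [3.27, 140.29], [-89.18, 269.18], [5.43, 117.66], [-154.24, 154.24]. Speed limits (degrees/s): [147.25, 147.25, 180, 180, 180, 180, 180].

INTERFACE

Orientations are given as [roll, pitch, yaw] about the fixed x, y, z axes, in that order (R = Rz(yaw) Ry(pitch) Rx(roll)).
In Python, from cell import * gives the robot as it stands.
- The arm moves only by the tool drive_tool, never from a script. Its argument "moves" is text: rows parted by semicolons, each of 5 numbers parted by spaces: the shift along the tool's x, y, z in m, then the turn about the tool's z in degrees, then the gripper's target within -1 to 1 (fully open at 1, half-way at 0, shut at -1). In form: x y z yaw fingers; .... A call has exactly 8 rows; each row is the pose to reach, as a shift and turn from the pose commanded when the call began, along the tool's axes at that moment; what a row does not reach only later rows make up. A row lasts 1/10 s, in which the tool goes at most 50 mm and 8.59 degrees, less where a joint would pass 70% of its speed; a pose out of reach is approached as far as the arm can. A call with a gripper value outside its range is refused whole. The fingers move at their own pace and stop on an object; "grip_force" is the grip in N (left out, the last holds). Time passes only in rows, so rows that repeat a pose let the fingers close, or fill a call up. It gives the time, the measured TCP pose, the force and the opening at its end, in the units of the state.
- get_obs(): the state, without advancing time (a new reading comes with each control period).
- read_camera(name): name is "scene" or "top" or "wrist"; returns (picture, depth): 384x512x3 uint8, red, green, blue; 384x512 float32, m along the optical axis (not along the pixel's ray), 0 where there is no reading.
- calibration(name): a dict with "intrinsics" (3x3 intrinsics, pixels), "cam_to_world" (4x4, takes a point from camera to world coordinates); the wrist camera has in their place "T_tool_cam" (4x4, takes a point from camera to tool coordinates, whose origin is the TCP and whose axes are the flange's). Camera axes: x right, y up, looking along -z (the intrinsics and any distortion apply to the point x, -y, -z); pixel columns grow to the right and rows downward; lengths in m; the calibration is good to about 2 mm. A picture is of the moment at which its call begins: read the wrist's pose just before it. calibration takes no time and is no camera call.
- sign_off(): hands the job in, once; it reports no verdict.
Trained networks look in the newest picture that a camera, given by its name, has taken for a name from the list of things; names that differ only in an ending like _2 or _b are one class to them, and where a whole thing is asked for, a point or a joint stands for the part that bears it (a point fixed in the world has none). Each returns a list of dicts, best first, with "conf" (0 to 1); they miss things now and then, are a little off and sometimes report something else, mostly with a low value. They report only what shows in the picture. A call takes as long as a camera call.
- search_frame(camera, name): "uv" ([column, row] in pixels, amid what is visible of it).
- pinpoint(camera, name): "uv" ([column, row] in pixels: a listed point, or the origin of a listed thing).
The state is a dict: "time_s": time; "qpos": joint angles; "joint_velocities": joint speeds; "effort": joint torques, N m; "tool_pos": TCP position; "tool_rot": TCP orientation; "force": force on the tool from outside, world axes, zero at the start; "wrist_torque": the same for the moment, N m; "grip_width": finger opening in m.
Only numpy, scipy, OpenCV 4.12 (cv2) and the standard library are available. Lean on these libraries where they do the work, as an engineer would, in place of code of your own. Each camera call takes 0.05 s, during which the arm holds its last target. There are 200 camera calls.

TASK

Fasten the lid of the packed white case: put a fingertip on the blue clip beside the red mark, then stroke along the row to the far end, pressing every clip flush with the lid one after another. Make it one low, light stroke without raising the finger away from the row on the way. Do not lift the case, lean on it hard or shove it out of place, leave the small box, tape roll and trays alone, and finish with the hand clear.

Things in the scene. Friction and masses are not known exactly. Their poses are not given: they have to be found in the camera images.
- case: White case, packed, shut and loose on the bench (1.3 to 2.5 kg): 250 mm long (x), 140 wide (y), 75 high; origin at the centre of its underside, z up, facing any way. The flat lid top is 75 mm above the origin. A straight row of five blue clips runs on the lid parallel to x at y = -40 mm; a flat red mark at x = -114 mm shows the end of the row to start from, beside the first clip.
- clip1_top (a point): First blue clip counted from the red mark: centre of its flat top face (10 mm along the row, 16 mm across); it moves down with the clip. At case x = -80 mm, y = -40 mm; 7 mm above the lid when not pressed. A 13 mm ramp on either side along the row lets a fingertip ride over it; each clip is 36 mm long in all, clips 40 mm apart.
- clip2_top (a point): Second blue clip counted from the red mark: centre of its flat top face (10 mm along the row, 16 mm across); it moves down with the clip. At case x = -40 mm, y = -40 mm; 7 mm above the lid when not pressed. A 13 mm ramp on either side along the row lets a fingertip ride over it; each clip is 36 mm long in all, clips 40 mm apart.
- clip3_top (a point): Third blue clip counted from the red mark: centre of its flat top face (10 mm along the row, 16 mm across); it moves down with the clip. At case x = 0 mm, y = -40 mm; 7 mm above the lid when not pressed. A 13 mm ramp on either side along the row lets a fingertip ride over it; each clip is 36 mm long in all, clips 40 mm apart.
- clip4_top (a point): Fourth blue clip counted from the red mark: centre of its flat top face (10 mm along the row, 16 mm across); it moves down with the clip. At case x = 40 mm, y = -40 mm; 7 mm above the lid when not pressed. A 13 mm ramp on either side along the row lets a fingertip ride over it; each clip is 36 mm long in all, clips 40 mm apart.
- clip5_top (a point): Last (fifth) blue clip counted from the red mark: centre of its flat top face (10 mm along the row, 16 mm across); it moves down with the clip. At case x = 80 mm, y = -40 mm; 7 mm above the lid when not pressed. A 13 mm ramp on either side along the row lets a fingertip ride over it; each clip is 36 mm long in all, clips 40 mm apart.
- clip1 (a joint): How far clip 1 is pressed down, m: near 0 standing proud, 0.007 flush with the lid, stop at 0.0075. It moves straight down under about 3 N, with no spring, and stays where it is pushed.
- clip2 (a joint): How far clip 2 is pressed down, m: near 0 standing proud, 0.007 flush with the lid, stop at 0.0075. It moves straight down under about 3 N, with no spring, and stays where it is pushed.
- clip3 (a joint): How far clip 3 is pressed down, m: near 0 standing proud, 0.007 flush with the lid, stop at 0.0075. It moves straight down under about 3 N, with no spring, and stays where it is pushed.
- clip4 (a joint): How far clip 4 is pressed down, m: near 0 standing proud, 0.007 flush with the lid, stop at 0.0075. It moves straight down under about 3 N, with no spring, and stays where it is pushed.
- clip5 (a joint): How far clip 5 is pressed down, m: near 0 standing proud, 0.007 flush with the lid, stop at 0.0075. It moves straight down under about 3 N, with no spring, and stays where it is pushed.
- spare_box: Small brown cardboard box, 55 x 36 x 30 mm, standing loose on the case's lid on the side away from the clips. Origin at the centre of its underside. To be left alone.
- tape_roll: Amber roll of packing tape lying flat on the bench, 96 mm across, 45 mm high. Origin at the centre of its underside. To be left alone.
- tray_stack: Stack of three black trays on the bench, 130 x 80 x 27 mm. Origin at the centre of its underside. To be left alone.

How it is judged:
By the outcome, as a careful person would: the job done as asked, in the order asked, and still so for the second after the job is handed in, with the robot touching nothing.
It also fails if it takes over 38 s, if anything falls off the work surface, if the arm or the gripper's body presses on something with over 40 N, if the wrist force passes 120 N, or if a joint passes its speed limit or range.

## Working session

There is one attempt and no reset: what is moved stays moved. The work goes in short steps, Python scripts to look and compute and a tool call to move; the robot and the scene stay as the last step left them, time stands still between calls to the robot, and variables do not carry over. Pictures are saved under pics/ and viewed, about 8 in all and at most 12, crops included, and the job is handed in when it is done.

Besides the shell and the picture viewer there is one more tool, called after "Call:" as name(argument=value, ...) on one line, values as JSON. drive_tool: Moves the arm, as the interface text tells. Its arguments: {"type":"object","properties":{"moves":{"type":"string"},"grip_force":{"type":"number"}},"required":["moves"]}

```bash
mkdir -p pics; ls
cat > h.py <<'E'
from cell import *
import numpy as np, cv2
def world(cam,uv,depth,z=None):
    c=calibration(cam);K=np.array(c["intrinsics"]);T=np.array(c["cam_to_world"])
    u,v=uv; d=depth
    p=np.array([(u-K[0,2])/K[0,0]*d,-(v-K[1,2])/K[1,1]*d,-d,1]);return (T@p)[:3]
def save(n,im,s=1.5): cv2.imwrite("pics/"+n,cv2.resize(im[:,:,::-1],None,fx=s,fy=s))
E
python3 - <<'E'
from h import *
print(get_obs())
c=calibration("top");print({k:np.round(v,3).tolist() for k,v in c.items() if hasattr(v,'__len__')})
im,d=read_camera("top");save("top1.png",im)
for n in ["clip1_top","clip2_top","clip3_top","clip4_top","clip5_top","case","spare_box","tape_roll","tray_stack"]:
    r=pinpoint("top",n)
    for q in r[:2]:
        u,v=q["uv"];dd=float(d[int(round(v)),int(round(u))]);print(n,np.round(q["uv"],1),round(q["conf"],2),np.round(world("top",q["uv"],dd),3))
im,d=read_camera("scene");save("scene1.png",im)
print(get_obs()["time_s"])
E
```

```text
pics
{'time_s': 0.0, 'qpos': array([72.65661053, 18.4393455 , -4.01408524, 83.17675282,  1.29473949,
       78.54105628, -3.259998  ]), 'joint_velocities': array([-0.04568565,  0.03404505, -0.03447355,  0.05752718,  0.01848778,
        0.02528754,  0.01975376]), 'effort': array([-3.18108723e-04, -4.91297114e+01, -4.03797431e-01, -3.12529957e+01,
       -6.36247918e-02,  4.38232231e-02,  1.84927485e-04]), 'tool_pos': array([ 0.20225178, -0.61713183,  0.22144187]), 'tool_rot': array([-1.79888071e+02,  6.07399687e-03,  1.81517636e+01]), 'force': array([-0.48840414, -1.09153446, -0.62495267]), 'wrist_torque': array([ 0.04749161, -0.03051074, -0.00869358]), 'grip_width': 0.08698060361768699}
{'intrinsics': [[491.292, 0.0, 250.895], [0.0, 491.292, 196.792], [0.0, 0.0, 1.0]], 'cam_to_world': [[0.002, 0.996, -0.088, 0.508], [-1.0, 0.003, 0.004, 0.037], [0.005, 0.088, 0.996, 0.949], [0.0, 0.0, 0.0, 1.0]]}
clip1_top [258.6 214.9] 0.68 [0.553 0.019 0.081]
clip2_top [309.4 287.5] 0.63 [ 0.421 -0.076  0.027]
clip3_top [302.8 217.7] 0.61 [ 0.548 -0.059  0.083]
clip4_top [330.1 129.8] 0.58 [ 0.725 -0.123 -0.001]
clip4_top [323.6 216.5] 0.51 [ 0.55  -0.095  0.082]
clip5_top [345.4 224. ] 0.52 [ 0.537 -0.134  0.079]
case [301.8 200.2] 0.61 [ 0.579 -0.058  0.077]
spare_box [328.3 180.6] 0.74 [ 0.611 -0.1    0.106]
spare_box [282.5 210.6] 0.62 [ 0.56  -0.023  0.083]
tape_roll [331.  131.3] 0.97 [ 0.721 -0.124  0.001]
tray_stack [313.4 284.2] 0.56 [ 0.427 -0.084  0.026]
tray_stack [258.2 215. ] 0.2 [0.553 0.02  0.083]
0.55
```

View pics/top1.png

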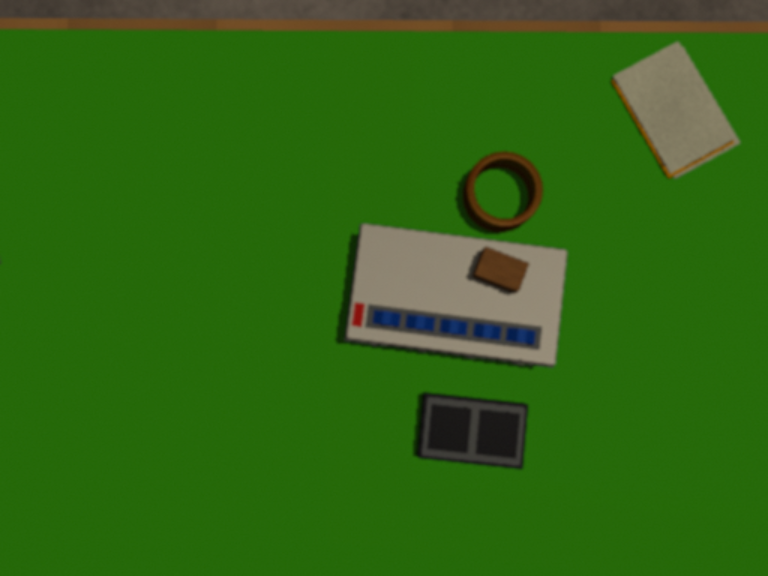

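View pics/scene1.png

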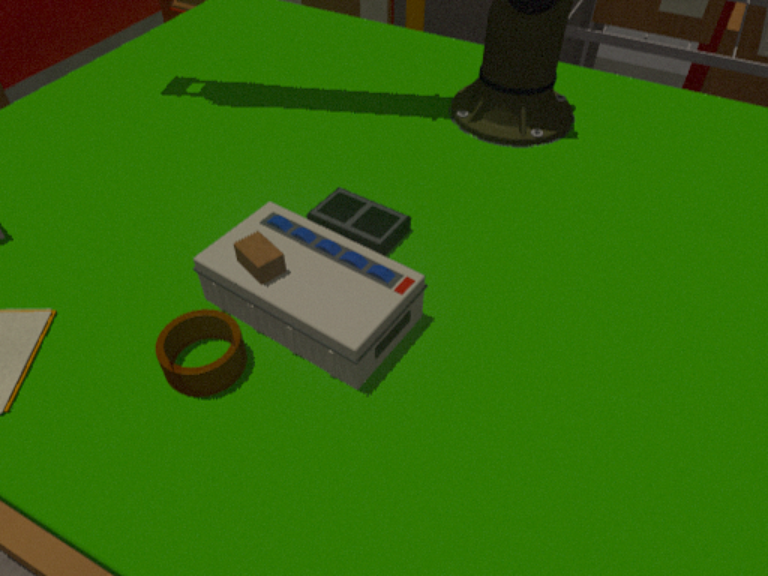

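Run:
```python
from h import *
im,d=read_camera("top")
hsv=cv2.cvtColor(im,cv2.COLOR_RGB2HSV)
for nm,lo,hi in [("blue",(100,120,40),(130,255,255)),("red",(0,150,80),(6,255,255)),("red2",(172,150,80),(180,255,255))]:
    m=cv2.inRange(hsv,lo,hi);n,l,s,c=cv2.connectedComponentsWithStats(m)
    for i in range(1,n):
        if s[i,4]>8:
            dd=np.median(d[l==i]);print(nm,np.round(c[i],1),s[i].tolist(),np.round(world("top",c[i],dd),4))
# lid: height map
v,u=np.mgrid[0:384,0:512];c=calibration("top");K=np.array(c["intrinsics"]);T=np.array(c["cam_to_world"])
P=np.stack([(u-K[0,2])/K[0,0]*d,-(v-K[1,2])/K[1,1]*d,-d],-1)@T[:3,:3].T+T[:3,3]
m=((P[...,2]>.066)&(P[...,2]<.092)&(d>0)).astype(np.uint8)
n,l,s,cc=cv2.connectedComponentsWithStats(m);i=1+np.argmax(s[1:,4])
pts=P[l==i];print("lid z",np.median(pts[:,2]),cv2.minAreaRect(pts[:,:2].astype(np.float32)*1000))
print("bench z",np.median(P[100:160,50:150,2]))
```

```text
blue [257.4 211.7] [249, 207, 18, 11, 162] [0.5585 0.0216 0.0802]
blue [279.7 214.6] [271, 210, 19, 11, 167] [ 0.5536 -0.018   0.0805]
blue [302.  217.5] [293, 213, 19, 10, 156] [ 0.5485 -0.0574  0.0802]
blue [324.5 220.4] [316, 216, 18, 10, 157] [ 0.5434 -0.097   0.0804]
blue [347.  223.3] [337, 219, 20, 11, 167] [ 0.5383 -0.1368  0.0808]
red [238.3 209.3] [235, 202, 7, 15, 82] [0.5629 0.0554 0.0767]
lid z 0.07599651143847863 ((588.78271484375, -62.4000244140625), (250.40130615234375, 140.3636474609375), 82.70637512207031)
bench z 0.0006325447350861158
```

Top view: red mark at about (239, 209) and clips 1–5 running right from (257, 212) to (347, 223), in unscaled pixels. The row heads about -97.3° in world. The box is on the far side and the trays are nearer the robot. The scene view agrees. Next I close the fingers and hover over clip 1 with tool x along the row (yaw 82.7°).

```bash
cat >> h.py <<'E'
from scipy.spatial.transform import Rotation as Ro
def shift(target,pos=None,rot=None):
    o=get_obs();p=o["tool_pos"] if pos is None else pos;r=o["tool_rot"] if rot is None else rot
    R=Ro.from_euler("xyz",r,degrees=True).as_matrix();return np.round(R.T@(np.array(target)-p),4)
E
python3 - <<'E'
from h import *
print(shift([.5585,.0216,.200],[.202,-.618,.223],[180,0,18.15]))
E
```

```text
[ 0.538  -0.4967  0.023 ]
```

Call:
drive_tool(moves="0.03 -0.028 0 -4 -1; 0.06 -0.056 0 -8 -1; 0.09 -0.084 0 -13 -1; 0.12 -0.112 0 -18 -1; 0.15 -0.14 0 -23 -1; 0.18 -0.168 0 -28 -1; 0.21 -0.196 0 -32 -1; 0.24 -0.222 0 -36 -1", grip_force=20)

```text
time_s: 1.4
tool_pos: [0.362, -0.3303, 0.2229]
tool_rot: [180.0, 0.0, 54.3]
force: [1.1, -0.5, 0.3]
grip_width: 0.0314
```

Run:
```python
from h import *
o=get_obs();print(o["tool_pos"],o["tool_rot"],o["qpos"],shift([.5585,.0216,.200]),o["tool_rot"][2]-82.7)
```

```text
[ 0.3619922  -0.3303142   0.22287533] [1.79956197e+02 2.79745904e-02 5.43216414e+01] [ 58.780598    -0.41168878 -19.32735796 104.57484928  -0.11474551
  75.76811592   3.80346552] [ 0.4005 -0.0456  0.0226] -28.378358626730943
```

Call:
drive_tool(moves="0.04 -0.005 0 -4 -1; 0.085 -0.010 0 -8 -1; 0.13 -0.015 0.003 -12 -1; 0.175 -0.02 0.006 -16 -1; 0.22 -0.025 0.01 -20 -1; 0.265 -0.03 0.014 -24 -1; 0.31 -0.035 0.018 -28.4 -1; 0.35 -0.04 0.022 -28.4 -1")

```text
time_s: 2.2
tool_pos: [0.5349, -0.0226, 0.2009]
tool_rot: [179.9, 0.0, 82.7]
force: [0.0, -0.8, 0.7]
grip_width: 0.0004
```

```bash
cat > wl.py <<'E'
from h import *
import sys
o=get_obs();im,d=read_camera("wrist");c=calibration("wrist");K=np.array(c["intrinsics"]);T=np.array(c["T_tool_cam"])
save(sys.argv[1],im)
R=Ro.from_euler("xyz",o["tool_rot"],degrees=True).as_matrix()
v,u=np.mgrid[0:384,0:512]
P=np.stack([(u-K[0,2])/K[0,0]*d,-(v-K[1,2])/K[1,1]*d,-d],-1)@T[:3,:3].T+T[:3,3]
P=P@R.T+o["tool_pos"]
hsv=cv2.cvtColor(im,cv2.COLOR_RGB2HSV)
for nm,lo,hi in [("blue",(100,120,40),(130,255,255)),("red",(0,150,80),(6,255,255))]:
    m=cv2.inRange(hsv,lo,hi)&((d>0)*255).astype(np.uint8);n,l,s,cc=cv2.connectedComponentsWithStats(m)
    for i in range(1,n):
        if s[i,4]>60:
            q=P[l==i];r=cv2.minAreaRect(q[:,:2].astype(np.float32)*1000)
            print(nm,np.round(cc[i]),s[i,4],"rect",np.round(r[0],1),np.round(r[1],1),round(r[2],1),"z",np.round(np.percentile(q[:,2],[5,50,95]),4))
print(np.round(o["tool_pos"],4),np.round(o["tool_rot"],2),np.round(o["force"],2),o["grip_width"],o["time_s"])
np.save("P.npy",P)
E
python3 wl.py wrist1.png
```

```text
blue [276. 137.] 615 rect [559.2  21.4] [31.7 15.5] 82.9 z [0.0765 0.0804 0.0826]
blue [276. 179.] 569 rect [554.3 -18. ] [33.7 15.6] 81.4 z [0.0762 0.0805 0.0829]
blue [276. 218.] 446 rect [549.9 -43.5] [62.  17.2] 88.7 z [0.0765 0.0805 0.083 ]
red [277.  98.] 373 rect [563.3  55.1] [10.2 25.8] 82.7 z [0.0748 0.0761 0.0772]
[ 0.5349 -0.0226  0.2009] [179.93   0.    82.69] [ 0.03 -0.75  0.66] 0.0003634246579333981 2.2
```

Run:
```python
from h import *
o=get_obs();print(o["tool_pos"],o["tool_rot"],shift([.5588,.0215,.097]),shift([.5588-.0206,.0215-.16,.097]))
```

```text
[ 0.5367634  -0.01466146  0.20046652] [179.86050397  -0.3524221   83.06961714] [0.0379 0.0173 0.1037] [-0.1234  0.0161  0.1027]
```

View pics/wrist1.png

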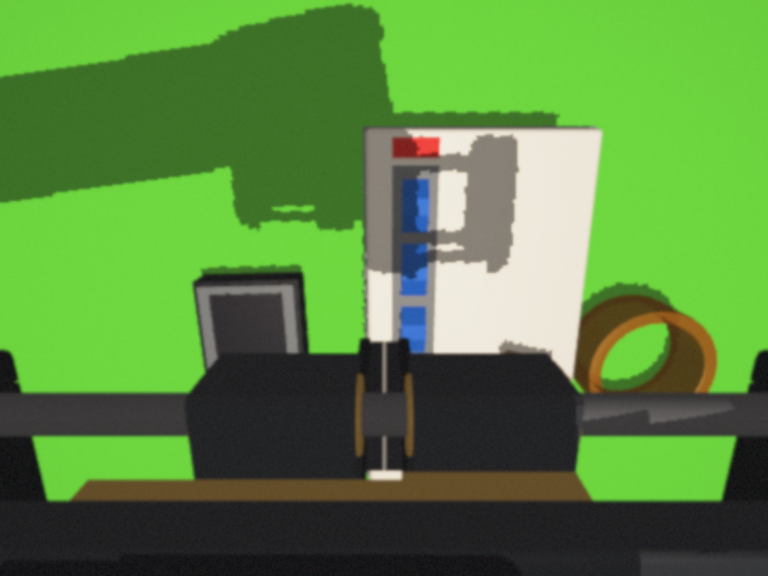

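The wrist view shows the closed fingers at (385, 400), the red mark at (415, 148) and the clips below it around column 415. It agrees with the top camera within 1 mm. Next I settle above clip 1.

Call:
drive_tool(moves="0.01 0.005 0.02 0 -1; 0.02 0.01 0.04 0 -1; 0.03 0.015 0.06 0 -1; 0.036 0.017 0.08 0 -1; 0.036 0.017 0.095 0 -1; 0.036 0.017 0.1 0 -1; 0.036 0.017 0.1 0 -1; 0.036 0.017 0.1 0 -1")

```text
time_s: 3.05
tool_pos: [0.556, 0.0081, 0.1014]
tool_rot: [179.9, 0.0, 82.5]
force: [0.3, -0.7, -1.0]
grip_width: 0.0005
```

Run:
```python
from h import *
o=get_obs();print(o["tool_pos"],o["tool_rot"],o["force"],shift([.5588,.0215,.082]))
```

```text
[0.55595772 0.00807878 0.10138341] [1.79925955e+02 1.74892392e-02 8.25056538e+01] [ 0.31929353 -0.69658101 -0.96979649] [0.0137 0.001  0.0194]
```

Call:
drive_tool(moves="0.005 0.001 0 0 -1; 0.01 0.001 0 0 -1; 0.0135 0.001 0 0 -1; 0.0135 0.001 0.004 0 -1; 0.0135 0.001 0.008 0 -1; 0.0135 0.001 0.011 0 -1; 0.0135 0.001 0.011 0 -1; 0.0135 0.001 0.011 0 -1")

```text
time_s: 3.85
tool_pos: [0.5581, 0.0217, 0.0893]
tool_rot: [-180.0, 0.0, 82.5]
force: [0.6, 0.8, 0.4]
grip_width: 0.0006
```

```bash
python3 wl.py wrist2.png
python3 - <<'E'
from h import *
for i in range(3):
    o=get_obs();print(o["tool_pos"],o["tool_rot"],o["force"],shift([.5588,.0215,.082]));read_camera("top")
E
```

```text
blue [258. 220.] 545 rect [560.3  31.6] [11.7 15.5] 82.2 z [0.076  0.0789 0.1071]
blue [256. 302.] 64 rect [554.   -5.8] [56.8  0.9] 82.3 z [0.0774 0.1294 0.1396]
red [258. 179.] 877 rect [563.3  54.9] [11.5 26.9] 83.0 z [0.075  0.0761 0.0771]
[0.5581 0.0217 0.0893] [-179.98    0.     82.54] [0.64 0.84 0.41] 0.0006027591615827875 3.85
[0.55821246 0.02176901 0.0894898 ] [-1.79997488e+02  3.45604115e-03  8.25404603e+01] [-0.69972247 -0.30208369  0.62886149] [-0.0002  0.0006  0.0075]
[0.55823327 0.0218076  0.08957441] [1.79995265e+02 3.07007131e-03 8.25408882e+01] [-1.11990572 -0.23964927 -0.35407278] [-0.0002  0.0006  0.0076]
[0.55829942 0.02184288 0.08964389] [1.79987229e+02 3.09376582e-03 8.25430864e+01] [-0.45832155 -0.42022359  0.20105395] [-0.0003  0.0005  0.0076]
```

Call:
drive_tool(moves="0 0.0005 0.003 0 -1; 0 0.0005 0.006 0 -1; 0 0.0005 0.008 0 -1; 0 0.0005 0.009 0 -1; 0 0.0005 0.010 0 -1; 0 0.0005 0.011 0 -1; 0 0.0005 0.0115 0 -1; 0 0.0005 0.0115 0 -1")

```text
time_s: 4.85
tool_pos: [0.5585, 0.0218, 0.0779]
tool_rot: [-180.0, 0.0, 82.6]
force: [-2.1, -0.8, 1.6]
grip_width: 0.0006
```

Run:
```python
from h import *
for i in range(3):
    o=get_obs();print(o["tool_pos"],o["tool_rot"],o["force"]);read_camera("top")
```

```text
[0.55852334 0.02179541 0.07794427] [-1.79984288e+02  1.37752768e-02  8.25539130e+01] [-2.06869097 -0.8457735   1.56604615]
[0.55851675 0.02179199 0.07793318] [-1.79981964e+02  1.17244644e-02  8.25503548e+01] [-1.0294717  -0.2774839   1.97091287]
[0.55854442 0.02179732 0.0779586 ] [-1.79986604e+02  1.38392168e-02  8.25567934e+01] [-1.60672473 -0.26139294  2.268025  ]
```

Call:
drive_tool(moves="0 0 0.0006 0 -1; 0 0 0.0012 0 -1; 0 0 0.0018 0 -1; 0 0 0.0024 0 -1; 0 0 0.003 0 -1; 0 0 0.003 0 -1; 0 0 0.003 0 -1; 0 0 0.003 0 -1")

```text
time_s: 5.8
tool_pos: [0.5586, 0.0218, 0.0755]
tool_rot: [-180.0, 0.0, 82.5]
force: [-2.5, -0.5, 6.9]
grip_width: 0.0002
```

Run:
```python
from h import *
for i in range(3):
    o=get_obs();print(o["tool_pos"],o["tool_rot"],o["force"]);read_camera("top")
```

```text
[0.55860369 0.02180312 0.07550886] [-1.79989861e+02  2.61440551e-02  8.25492858e+01] [-2.4592817  -0.50927397  6.86905413]
[0.55856319 0.02180553 0.07548176] [-1.79986254e+02  3.02974440e-02  8.25519538e+01] [-3.49826705 -1.40097428  6.33918504]
[0.5585874  0.02180938 0.07548908] [-1.79987140e+02  2.87132277e-02  8.25523717e+01] [-3.37323433  0.91782456  6.55164259]
```

Clip 1 is down: the descent stopped at lid height with about 6.5 N. Now I stroke along the row at this height.

Call:
drive_tool(moves="-0.004 0 0 0 -1; -0.008 0 0 0 -1; -0.012 0 0 0 -1; -0.016 0 0 0 -1; -0.02 0 0 0 -1; -0.024 0 0 0 -1; -0.028 0 0 0 -1; -0.032 0 0 0 -1")

```text
time_s: 6.75
tool_pos: [0.5551, -0.0088, 0.0755]
tool_rot: [179.9, -0.1, 82.6]
force: [-0.0, 3.4, 5.2]
grip_width: 0.0003
```

```bash
cat > chk.py <<'E'
from h import *
import sys
o=get_obs();print(o["tool_pos"],o["tool_rot"],o["force"],shift([.5382,-.1385,.0755]))
im,d=read_camera("top");save(sys.argv[1],im)
hsv=cv2.cvtColor(im,cv2.COLOR_RGB2HSV)
m=cv2.inRange(hsv,(0,150,80),(6,255,255));n,l,s,c=cv2.connectedComponentsWithStats(m)
for i in range(1,n):
    if s[i,4]>8: print("red",np.round(c[i],2),s[i,4])
o=get_obs();print(o["tool_pos"],o["force"],o["time_s"])
E
python3 chk.py top2.png
```

```text
[ 0.55512244 -0.00879349  0.07549702] [ 1.79927883e+02 -8.48319515e-02  8.26156341e+01] [-0.01500247  3.37476081  5.1905002 ] [-1.308e-01 -1.000e-04 -2.000e-04]
[ 0.55502952 -0.01013503  0.07548439] [-0.68036701  2.99130192  5.25695379] 6.8
```

Call:
drive_tool(moves="-0.004 0 0 0 -1; -0.008 0 0 0 -1; -0.012 0 0 0 -1; -0.016 0 0 0 -1; -0.02 0 0 0 -1; -0.024 0 0 0 -1; -0.028 0 0 0 -1; -0.032 0 0 0 -1")

```text
time_s: 7.6
tool_pos: [0.5511, -0.0396, 0.0755]
tool_rot: [179.9, -0.2, 82.6]
force: [1.0, 7.3, 5.0]
grip_width: 0.0001
```

```bash
python3 wl.py wrist3.png;python3 -c "
from h import *
print(shift([.5382,-.1385,.0755]))"
```

```text
blue [255. 315.] 172 rect [546.8 -66.1] [43.4 13.9] 83.1 z [0.0771 0.0785 0.1257]
red [257.  61.] 1377 rect [563.4  55.1] [11.1 27. ] 82.4 z [0.075  0.0761 0.0772]
[ 0.5511 -0.0396  0.0755] [179.93  -0.18  82.61] [1.02 7.3  5.01] 0.00012232175668154234 7.6
[-0.099   0.     -0.0003]
```

View pics/wrist3.png

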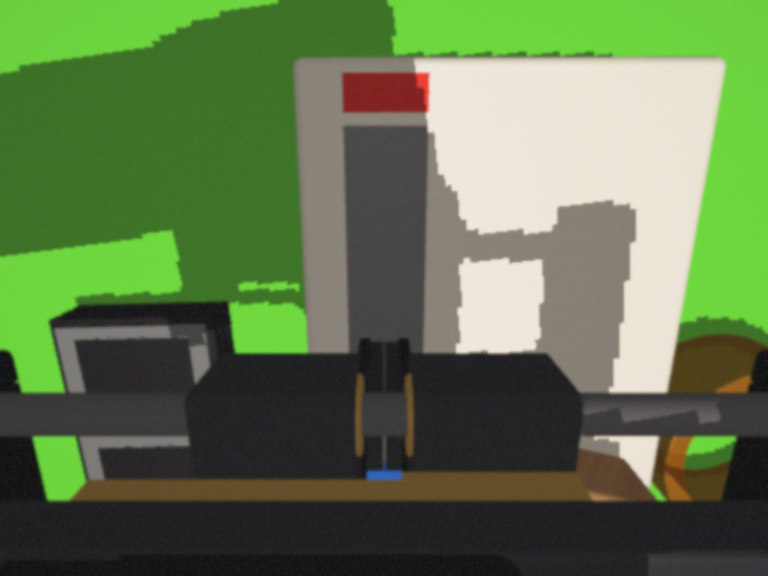

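Call:
drive_tool(moves="-0.004 0 0 0 -1; -0.008 0 0 0 -1; -0.012 0 0 0 -1; -0.016 0 0 0 -1; -0.02 0 0 0 -1; -0.024 0 0 0 -1; -0.028 0 0 0 -1; -0.032 0 0 0 -1")

```text
time_s: 8.45
tool_pos: [0.5467, -0.0726, 0.0755]
tool_rot: [179.9, -0.1, 82.6]
force: [0.2, 7.7, 5.2]
grip_width: 0.0004
```

```bash
python3 wl.py wrist4.png;python3 -c "
from h import *
print(shift([.5382,-.1385,.0755]))"
```

```text
blue [255. 317.] 78 rect [ 539.7 -121.3] [ 3. 14.] 82.5 z [0.0755 0.0764 0.0776]
[ 0.5467 -0.0726  0.0755] [ 1.7995e+02 -1.0000e-01  8.2550e+01] [0.19 7.74 5.17] 0.0003851253586084594 8.45
[-0.0662  0.0001 -0.0001]
```

Wrist view: the red mark (385, 92) hasn't moved, and behind the finger the strip (345–428, 125–350) is plain grey, so clips 1 and 2 have gone flush. The blue of the next clip shows at (385, 475).

Call:
drive_tool(moves="-0.004 0 0 0 -1; -0.008 0 0 0 -1; -0.012 0 0 0 -1; -0.016 0 0 0 -1; -0.02 0 0 0 -1; -0.024 0 0 0 -1; -0.028 0 0 0 -1; -0.032 0 0 0 -1")

```text
time_s: 9.3
tool_pos: [0.5424, -0.1049, 0.0755]
tool_rot: [180.0, -0.0, 82.6]
force: [0.4, 3.7, 5.9]
grip_width: 0.0005
```

Call:
drive_tool(moves="-0.004 0 0 0 -1; -0.008 0 0 0 -1; -0.012 0 0 0 -1; -0.016 0 0 0 -1; -0.02 0 0 0 -1; -0.024 0 0 0 -1; -0.028 0 0 0 -1; -0.032 0 0 0 -1")

```text
time_s: 10.1
tool_pos: [0.5383, -0.1365, 0.0755]
tool_rot: [180.0, -0.0, 82.6]
force: [0.5, 3.8, 5.8]
grip_width: 0.0007
```

```bash
python3 wl.py wrist5.png;python3 -c "
from h import *
print(shift([.5382,-.1385,.0755]))"
```

```text
[ 0.5383 -0.1365  0.0755] [ 1.7996e+02 -3.0000e-02  8.2570e+01] [0.49 3.83 5.8 ] 0.0006596271321493846 10.1
[-0.0011  0.0002 -0.    ]
```

Now on clip 5. I go 16 mm further along its far ramp, then lift straight up clear.

Call:
drive_tool(moves="-0.004 0 0 0 -1; -0.008 0 0 0 -1; -0.012 0 0 0 -1; -0.016 0 0 0 -1; -0.016 0 0 0 -1; -0.016 0 -0.001 0 -1; -0.016 0 -0.004 0 -1; -0.016 0 -0.01 0 -1")

```text
time_s: 10.95
tool_pos: [0.5346, -0.1534, 0.0843]
tool_rot: [-179.9, 0.0, 82.5]
force: [0.4, -0.1, -0.1]
grip_width: 0.0002
```

Call:
drive_tool(moves="0 0 -0.015 0 -1; 0 0 -0.03 0 -1; 0 0 -0.05 0 -1; 0 0 -0.07 0 -1; 0 0 -0.09 0 -1; 0 0 -0.11 0 -1; 0 0 -0.13 0 -1; 0 0 -0.15 0 -1")

```text
time_s: 11.75
tool_pos: [0.5361, -0.1526, 0.2375]
tool_rot: [179.9, 0.0, 82.6]
force: [0.7, -0.2, 0.2]
grip_width: 0.0005
```

Call:
drive_tool(moves="-0.03 0 0 0 -1; -0.06 0 0 0 -1; -0.09 0 0 0 -1; -0.12 0 0 0 -1; -0.15 0 0 0 -1; -0.18 0 0 0 -1; -0.2 0 0 0 -1; -0.2 0 0 0 -1")

```text
time_s: 12.55
tool_pos: [0.5085, -0.3548, 0.2356]
tool_rot: [180.0, 0.1, 82.2]
force: [-0.1, 0.1, 0.2]
grip_width: 0.0004
```

```bash
python3 wl.py wrist6.png
python3 - <<'E'
from h import *
im,d=read_camera("top");cv2.imwrite("pics/top6.png",cv2.resize(im[120:330,190:420,::-1],None,fx=3,fy=3))
hsv=cv2.cvtColor(im,cv2.COLOR_RGB2HSV)
for nm,lo,hi in [("blue",(100,120,40),(130,255,255)),("red",(0,150,80),(6,255,255))]:
    m=cv2.inRange(hsv,lo,hi);n,l,s,c=cv2.connectedComponentsWithStats(m)
    for i in range(1,n):
        if s[i,4]>3: print(nm,np.round(c[i],1),s[i,4])
for x,y in [(.5588,.0215),(.5537,-.0182),(.5486,-.0579),(.5435,-.0976),(.5384,-.1373)]:
    c=calibration("top");K=np.array(c["intrinsics"]);T=np.linalg.inv(np.array(c["cam_to_world"]));p=T@[x,y,.075,1]
    u=K[0,0]*p[0]/-p[2]+K[0,2];v=K[1,1]*-p[1]/-p[2]+K[1,2]
    u,v=int(round(u)),int(round(v));w=d[v-2:v+3,u-2:u+3];print("z",np.round(world("top",(u,v),float(np.median(w)))[2],4))
E
```

```text
[ 0.5085 -0.3548  0.2356] [1.800e+02 9.000e-02 8.224e+01] [-0.1   0.06  0.17] 0.0003622120210701958 12.55
red [238.3 209.4] 81
z 0.0763
z 0.0756
z 0.0762
z 0.076
z 0.0768
```

View pics/top6.png

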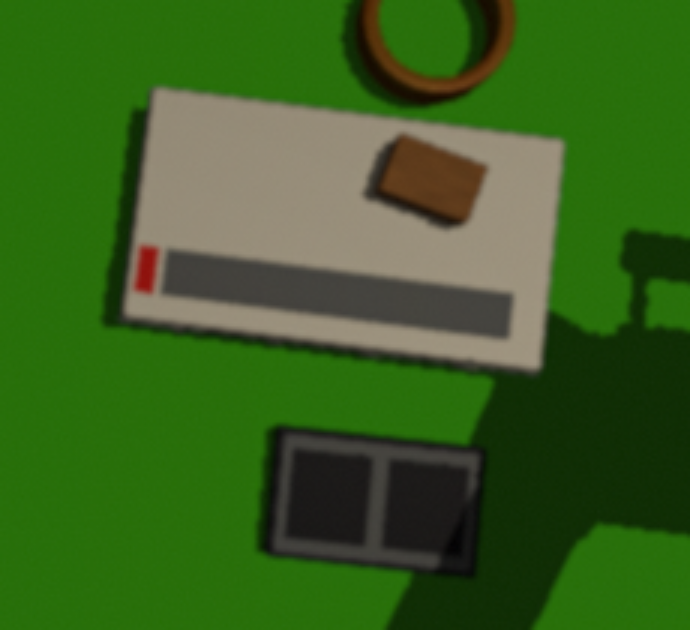

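The crop shows no blue left on the grey strip (165–512, 250–338). The red mark is where it was, and the box, tape roll and trays look unmoved. The hand is clear, so I hand in.

```bash
python3 -c "
from cell import *
print(sign_off())"
```

```text
the job is handed in; nothing more can be done
None
```

All five clips are pressed flush, and the job is handed in. With the fingers closed I pressed clip 1 down to the lid. I then made one continuous stroke at lid height from clip 1 past clip 5, and lifted clear.

- **Force:** about 5–7 N downward and at most about 8 N sideways at the readings I took.
- **Time:** the clock was at about 12.6 s when the hand was clear, against the 38 s limit.
- **Clips:** the last top-camera picture shows no blue on the strip. Depth at all five clip positions is 75.6–76.8 mm, against a lid reading of 76.0 mm.
- **Case and other items:** the red mark is within 0.1 pixel of its starting position, so the case did not shift. The box, tape roll and trays look unmoved, judged by eye in the picture.
- **Failed or disagreeing checks:** two.
  - One mid-stroke check from the top camera could not find the red mark, probably because the hand blocked it. The wrist camera then showed the mark in place.
  - The first network detections for clips 2 and 4 were wrong, landing on the trays and the tape roll. I located the clips by colour and depth instead.

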